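# Spring the slant-backed locker open from behind with a dowel

### The job

The little steel locker on the bench stands with its slanted back to you and its drop-down door is latched shut on the far side. Take the longer of the two dowels out of the wooden block, push the spring latch in with it through the hole in the slanted back until the door springs open and falls all the way down, then put that dowel in the open tin and let go of it. Leave the tin upright and leave the short dowel and the other things on the bench where they are.

Things in the scene. Friction and masses are not known exactly. Their poses are not given: they have to be found in the camera images.
- locker: Fixed bare-metal locker, 200 mm deep (x), 260 mm wide (y), 182 mm high (z); origin at the centre of its underside. x is level and runs from the slanted back towards the door. The back is upright to 70 mm, then slants up towards +x at 35 deg from level to 182 mm. The 166 mm high steel door is on the far side, hinged along its lower edge; it needs 170 mm of free bench beyond.
- hole (a point): Centre of the round 24 mm hole in the 4 mm sheet of the slanted back, on the outer face, 126 mm above the bench; the locker's axes (x towards the door, y left, z up). The hole's axis, along which the dowel goes in, is square to the slant: it points forward and down, 35 deg from vertical, direction (0.574, 0, -0.819) in these axes.
- latch (a joint): Travel (m) along the hole's axis of the spring latch behind the hole: 0 at rest, 0.014 at its stop. A flat 40 mm square pad, square to that axis, 12 mm behind the outer face. Spring: 4 N to start, 7.5 N at the stop. The door is freed at about 8 mm, with the dowel's end about 20 mm inside the outer face; the stop comes at 26 mm. It springs back when let go.
- front (a joint): Angle (rad) of the locker's drop-down door: 0 shut (the latch lets it give by about 0.01), 1.5 fully down, nearly level. A spring swings it down by itself in about half a second once the latch frees it, and it stays down.
- long_dowel_center (a point): Centre of the long dowel, plain wood, 14 mm diameter, 160 mm long, about 25 g; z along it. It stands upright in one of the two holes of the block, its foot 10 mm above the bench, its top 170 mm above the bench, and lifts straight out.
- long_tip (a point): Centre of the foot (lower end face) of the long dowel, 80 mm below its centre.
- short_dowel_center (a point): Centre of the short dowel, plain wood, 14 mm diameter, 90 mm long: stands in the other hole of the block, its top 100 mm above the bench. Not to be used.
- block: Fixed dark wooden block 100 x 50 x 50 mm (x, y, z), origin at the centre of its underside. Two 16 mm holes, 40 mm deep, in its top at x = -25 and +25 mm; either one holds the long dowel.
- tin: Open, empty, loose steel tin, 86 mm outside diameter, 80 mm inside, 100 mm high, floor 4 mm thick, 250 g; origin at the centre of its underside, z up. The dowel may lean in it.
- wrench: Chrome wrench, 190 mm long, lying on the bench (bystander).
- screwdriver: Screwdriver, 200 mm long, lying on the bench (bystander).
- jar: Closed glass jar, 76 mm diameter, 110 mm high (bystander).
Not all that is in view belongs to the job. Leave any purple or yellow look-alike of the tin alone.

How it is judged:
On the way, in this order (a step that is already met when the one before it is completed fails the run):
1. the latch is pushed in with the long dowel, through the hole (value of joint latch above 0.006 m and contact force between long_dowel and latch above 0.5 N), for 0.05 s.
2. the door has fallen fully down (value of joint front above 1.35 rad), for 0.1 s.
At the end, for the whole second after the job is handed in: The locker's door is fully down (over 1.35 rad), the latch has sprung back (under 3 mm), the long dowel rests, foot down, in the tin (its foot under 30 mm above the tin's underside and within 45 mm of its axis), and the tin stands upright (within 0.1 rad) on the bench (value of joint front above 1.35 rad and value of joint latch below 0.003 m and z of long_tip in the frame of tin below 0.03 m and horizontal distance between long_tip and tin below 0.045 m and angle between tin's own z axis and vertical below 0.1 rad and height (world z) of tin below 0.01 m and linear speed of long_dowel below 0.03 m/s); the robot touches nothing.
It fails at once if the short dowel is taken or knocked (moved over 20 mm) (distance of short_dowel_center from where it was at the start of the episode above 0.02 m).
It fails at once if the wrench, screwdriver or jar is moved over 30 mm (distance of any of wrench, screwdriver, jar from where it was at the start of the episode above 0.03 m).
It fails at once if the tin is tipped (over 0.4 rad) (angle between tin's own z axis and vertical above 0.4 rad).
It also fails if it takes over 48 s, if anything falls off the work surface, if the arm or the gripper's body presses on something with over 40 N, if the wrist force passes 120 N, or if a joint passes its speed limit or range.

### The arm

A 6-joint arm with a two-finger parallel gripper is mounted at the origin on the work surface. World frame = base frame: x ahead of the robot, y to its left, z up, the work surface at z = 0. Lengths are in m, angles in rad, forces in N, time in s.
With the tool pointing down it reaches from about 0.35 to 0.725 m from the base axis. Payload 4.3 kg.
Tool frame: the origin (TCP) lies at the very end of the fingers, on their centre line; the grasp point (between the pads) lies 19 mm behind it (pinch_z is the distance from the TCP to the grasp point, in m); z points along the fingers, y is the line along which they close (so a half turn about z gives the same grasp; the last joint's range is limited). The gripper opens to 85 mm and grips with 20 to 120 N. Pads are 22 mm wide; open, the fingers measure 114 mm over their backs; the gripper's body (76 mm by 85 mm) begins 54 mm behind the grasp point. The pads swing forward as they close: fully open they stand 13 mm farther back than shut.
Start: joints at [1.239, 0.377, 0.081, 1.274, 0, 1.46], TCP at [0.126, 0.561, 0.231] pointing down, gripper open.
Joint ranges: [-2.72, 2.72], [-0.84, 1.66], [-1.02, 1.22], [-1.77, 2.12], [-1.37, 1.28], [-3.14, 3.14]. Speed limits (rad/s): [2.57, 2.57, 3.14, 3.14, 3.14, 3.14].

### API

Orientations are given as a unit quaternion [w, x, y, z].
In Python, from rig import get_state, grab_frame, close_job, pinch_z gives the robot as it stands.
- The arm moves only by the tool move_arm, never from a script. Its argument "targets" is a list of rows, each an object of numbers: "tx", "ty", "tz": the shift along the world's x, y, z in cm; "ax", "ay", "az": the turn, a rotation vector about the world's x, y, z in rad. In form: [{"tx": .., "ty": .., "tz": .., "ax": .., "ay": .., "az": ..}, ...]. A call has exactly 8 rows; each row is the pose to reach, as a shift and turn from the pose commanded when the call began; what a row does not reach only later rows make up. A row lasts 1/8 s, in which the tool goes at most 62.5 mm and 10.7 degrees, less where a joint would pass 70% of its speed; a pose out of reach is approached as far as the arm can. A call with a gripper value outside its range is refused whole. "claw" is the finger opening in cm, from 0 to 8.54, set as the call begins (left out, the last holds). The fingers move at their own pace and stop on an object; "grip_force" is the grip in N (left out, the last holds). Time passes only in rows, so rows that repeat a pose let the fingers close, or fill a call up. It gives the time, the measured TCP pose, the force, the opening and the grip force at its end, in the units of the state.
- get_state(): the state, without advancing time (a new reading comes with each control period).
- grab_frame(name): name is "side" or "top"; returns a dict with "pixels" (400x640x3 uint8, red, green, blue), "vertical_fov" (degrees; the focal length in pixels is half the picture's height over the tangent of half this angle, whatever the lens; pixels are square), "cx", "cy" (the principal point, pixels), "xyz" and "attitude" of the camera in the world. Camera axes: x right, y down, z forward; pixel columns grow to the right and rows downward; lengths in m; the calibration is good to about 2 mm. A picture is of the moment at which its call begins. There is no depth.
- close_job(): hands the job in; it is judged then, once.
The state is a dict: "clock": time; "joints": joint angles; "qvel": joint speeds; "effort": joint torques, N m; "tool_pos": TCP position; "orientation": TCP orientation; "ft_force": force on the tool from outside, world axes, zero at the start; "moment": the same for the moment, N m; "opening": opening from 0.0 (shut) to 1.0 (fully open); "grip_force": force on a finger pad.
Only numpy, scipy, OpenCV 4.12 (cv2) and the standard library are available. Lean on these libraries where they do the work, as an engineer would, in place of code of your own. Each camera call takes 0.05 s, during which the arm holds its last target. There are 200 camera calls.

## Working session

There is one attempt and no reset: what is moved stays moved. The work goes in short steps, Python scripts to look and compute and a tool call to move; the robot and the scene stay as the last step left them, time stands still between calls to the robot, and variables do not carry over. Pictures are saved under pics/ and viewed, at most 10 in all, crops included, and the job is handed in when it is done.

Besides the shell and the picture viewer there is one more tool, called as name(argument=value, ...), one argument or row to a line, values as JSON. move_arm: Moves the arm, as the interface text tells. Its arguments: {"type":"object","properties":{"targets":{"type":"array","items":{"type":"object","properties":{"tx":{"type":"number"},"ty":{"type":"number"},"tz":{"type":"number"},"ax":{"type":"number"},"ay":{"type":"number"},"az":{"type":"number"}}}},"claw":{"type":"number"},"grip_force":{"type":"number"}},"required":["targets"]}

```bash
mkdir -p pics; ls; cat > h.py <<'E'
import numpy as np, cv2
from scipy.spatial.transform import Rotation as R
from rig import get_state, grab_frame, close_job, pinch_z
def cam(n,save=None):
    f=grab_frame(n)
    if save: cv2.imwrite('pics/'+save,f['pixels'][:,:,::-1])
    return f
def rot(f):
    a=np.array(f['attitude'])
    return a.reshape(3,3) if a.size==9 else R.from_quat(a[[1,2,3,0]]).as_matrix()
def ray(f,u,v):
    F=200/np.tan(np.radians(f['vertical_fov']/2))
    return rot(f)@np.array([(u-f['cx'])/F,(v-f['cy'])/F,1.])
def onz(f,u,v,z):
    d=ray(f,u,v);p=np.array(f['xyz']);return p+d*(z-p[2])/d[2]
def proj(f,P):
    F=200/np.tan(np.radians(f['vertical_fov']/2))
    c=rot(f).T@(np.array(P)-np.array(f['xyz']));return np.array([f['cx']+F*c[0]/c[2],f['cy']+F*c[1]/c[2]])
E
python3 - <<'E'
from h import *
for n in('side','top'):
    f=cam(n,n+'0.png');print({k:v for k,v in f.items() if k!='pixels'})
print(get_state(),pinch_z)
E
```

```text
pics
{'vertical_fov': 51.48925138415999, 'cx': 317.87761428410477, 'cy': 204.41250139172072, 'xyz': array([ 0.05435437, -0.73175146,  0.61931853]), 'attitude': array([-0.47771888,  0.83514772, -0.23561047,  0.13711554])}
{'vertical_fov': 54.53727074722334, 'cx': 322.35665901313587, 'cy': 191.0890159892477, 'xyz': array([ 0.359872  , -0.01411208,  1.19778684]), 'attitude': array([ 0.04471778, -0.6982223 ,  0.71346183, -0.03818588])}
{'clock': 0.1, 'joints': array([ 1.23867419e+00,  3.78022047e-01,  7.97857145e-02,  1.27441968e+00,
       -2.27082257e-05,  1.46050171e+00]), 'qvel': array([-0.00089241, -0.00209493,  0.00304833,  0.0012919 , -0.00022172,
        0.00083129]), 'effort': array([ 1.25178092e-03, -4.64695394e+01,  2.70581925e+01,  1.20911835e-02,
       -1.98624557e-04,  1.61872691e-05]), 'tool_pos': array([0.1263128 , 0.56035303, 0.23044618]), 'orientation': array([-1.92938357e-04,  1.10686435e-01,  9.93854943e-01, -9.09677355e-04]), 'ft_force': array([ 0.03165601, -0.76124727, -0.11553187]), 'moment': array([-0.03276099,  0.01004296,  0.00531494]), 'grip_force': 0.0, 'opening': 0.9991468053434217} 0.0187
```

View pics/top0.png

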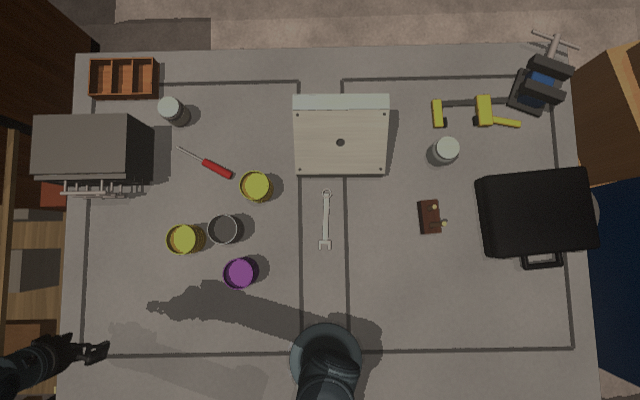

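View pics/side0.png

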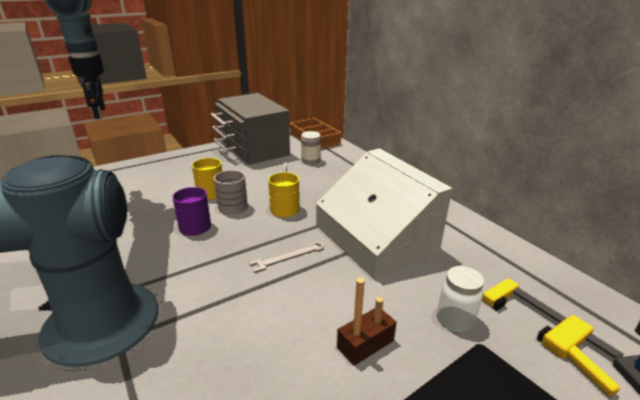

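The top view shows the locker hole at about (340,142), the block at (430,217), the grey tin at (224,230) and the wrench at (326,220). In the side view the long dowel is the left one, with its top at (360,281), and the hole is at (372,198).

```bash
python3 - <<'E'
from h import *
t=cam('top');s=cam('side')
a=cv2.resize(t['pixels'][185:250,400:465],None,fx=6,fy=6,interpolation=2)
b=cv2.resize(t['pixels'][85:185,285:400],None,fx=3.4,fy=3.4,interpolation=2)[:390]
c=cv2.resize(s['pixels'][265:365,320:420],None,fx=3.9,fy=3.9,interpolation=2)
cv2.imwrite('pics/c1.png',cv2.resize(np.hstack([x[:390] if x.shape[0]>=390 else np.pad(x,((0,390-x.shape[0]),(0,0),(0,0))) for x in(a,c)]),None,fx=1,fy=1)[:,:,::-1])
# hole: dark blobs
for f,(u0,v0,u1,v1),z in((t,(325,130,355,155),.126),(s,(360,185,385,210),.126)):
    g=cv2.cvtColor(f['pixels'],7)[v0:v1,u0:u1]; m=g<g.max()*.5+g.min()*.5
    v,u=np.nonzero(m);print('hole',u.mean()+u0,v.mean()+v0,m.sum(),onz(f,u.mean()+u0,v.mean()+v0,z))
# locker corners top: screws
for n,(u,v,z) in dict(bl=(297,175,.07),br=(387,177,.07),tl=(292,95,.182),tr=(389,94,.182),tinrim=(224,229,.1),wr=(326,220,0)).items(): print(n,onz(t,u,v,z))
print('longtop side',onz(s,360,281,.17))
print('shorttop side',onz(s,379,298,.10))
for p in((445,222),(437,233)): print([onz(t,*p,z) for z in(.17,.1)])
E
```

```text
hole 340.0 142.0 51 [ 0.62464587 -0.05823231  0.126     ]
hole 371.7111111111111 198.0 45 [ 0.62443671 -0.05819866  0.126     ]
bl [0.54222069 0.06854045 0.07      ]
br [ 0.53029721 -0.19558766  0.07      ]
tl [0.74439623 0.07099533 0.182     ]
tr [ 0.74064923 -0.19217387  0.182     ]
tinrim [0.38774637 0.27465321 0.1       ]
wr [ 0.41122636 -0.01385653  0.        ]
longtop side [ 0.38693998 -0.32614461  0.17      ]
shorttop side [ 0.44038946 -0.31749107  0.1       ]
[array([ 0.39196724, -0.32711247,  0.17      ]), array([ 0.39415316, -0.34843015,  0.1       ])]
[array([ 0.36363168, -0.30451416,  0.17      ]), array([ 0.36388775, -0.32429272,  0.1       ])]
```

View pics/c1.png

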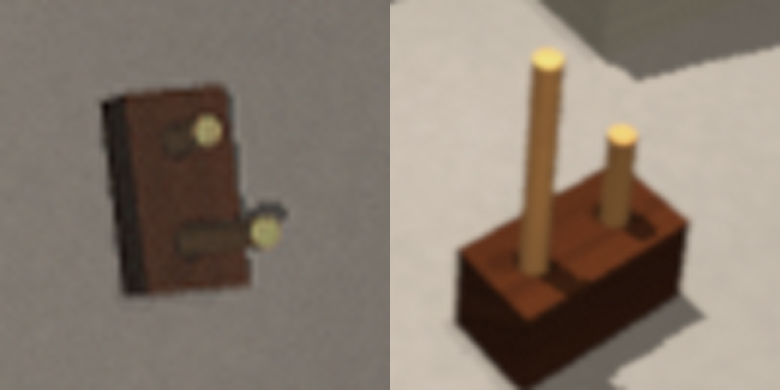

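Crop: the long dowel's top is at (444.2,223.7) in the top view and (360.3,280.4) in the side view. The short dowel's top is at (434.5,206.7) in the top view, on the far side of the block.

```bash
python3 - <<'E'
from h import *
t=cam('top');s=cam('side')
print('long',onz(t,444.2,223.7,.17),onz(s,360.3,280.4,.17)); print('short',onz(t,434.5,206.7,.1),onz(s,379.5,299.6,.1))
# four screws on slant -> yaw; dark spots within the panel
g=cv2.cvtColor(t['pixels'],7).astype(np.uint8)
bh=cv2.morphologyEx(g,cv2.MORPH_BLACKHAT,np.ones((7,7)))
m=np.zeros_like(g);m[105:178,290:392]=(bh>40)[105:178,290:392]
n,_,st,c=cv2.connectedComponentsWithStats(m)
for i in range(1,n):print('spot',c[i].round(1),st[i,4])
# edges of the locker: top-shelf upper/lower edges
for u in(300,320,340,360,380):
    col=cv2.GaussianBlur(g,(3,3),0)[85:185,u].astype(int);d=np.diff(col);k=np.argsort(-abs(d))[:6];print(u,[(85+i,d[i]) for i in sorted(k)])
# tin: grey rim
print('tin',onz(t,224,229,.1),onz(s,230.5,177,.1))
hsv=cv2.cvtColor(t['pixels'],cv2.COLOR_RGB2HSV)
crop=t['pixels'][205:255,195:255]; crop2=s['pixels'][155:225,200:265]
cv2.imwrite('pics/c2.png',np.hstack([cv2.resize(crop,(400,333),interpolation=2),cv2.resize(crop2,(309,333),interpolation=2)])[:,:,::-1])
E
```

```text
long [ 0.38755229 -0.3247557   0.17      ] [ 0.38824093 -0.32521339  0.17      ]
short [ 0.43788804 -0.32134448  0.1       ] [ 0.43857575 -0.32114714  0.1       ]
spot [327. 110.] 1
spot [297.  114.3] 7
spot [384.  113.7] 7
spot [340.  141.9] 50
spot [387. 156.] 1
spot [352.5 173.2] 307
spot [299.2 169. ] 4
spot [380.2 168.7] 6
300 [(np.int64(93), np.int64(20)), (np.int64(94), np.int64(15)), (np.int64(167), np.int64(-23)), (np.int64(170), np.int64(24)), (np.int64(173), np.int64(-29)), (np.int64(174), np.int64(-31))]
320 [(np.int64(172), np.int64(-18)), (np.int64(173), np.int64(-31)), (np.int64(174), np.int64(-24)), (np.int64(176), np.int64(17)), (np.int64(177), np.int64(21)), (np.int64(178), np.int64(13))]
340 [(np.int64(137), np.int64(-30)), (np.int64(138), np.int64(-36)), (np.int64(145), np.int64(32)), (np.int64(146), np.int64(28)), (np.int64(173), np.int64(-32)), (np.int64(174), np.int64(-25))]
360 [(np.int64(93), np.int64(12)), (np.int64(172), np.int64(-23)), (np.int64(173), np.int64(-35)), (np.int64(174), np.int64(-20)), (np.int64(176), np.int64(22)), (np.int64(177), np.int64(22))]
380 [(np.int64(167), np.int64(-28)), (np.int64(169), np.int64(25)), (np.int64(170), np.int64(25)), (np.int64(173), np.int64(-35)), (np.int64(176), np.int64(24)), (np.int64(177), np.int64(23))]
tin [0.38774637 0.27465321 0.1       ] [0.39163606 0.27554436 0.1       ]
```

View pics/c2.png

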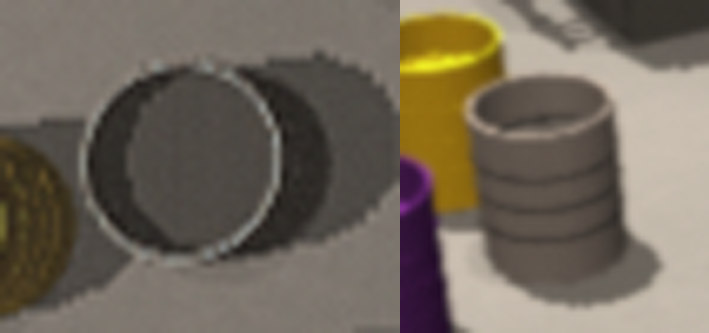

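The grey tin's rim centre is at about (222.3,229.3), which puts the tin near (0.388, 0.278). The long dowel is at (0.388, -0.325). The hole is at (0.6245, -0.058, 0.126), and the locker's yaw is about -0.02. I'll set out for the dowel now, going around the base.

move_arm(
  targets=[
    {"tx": 4,"ty": -4.5,"tz": 0.5,"az": 0.05},
    {"tx": 8,"ty": -9,"tz": 1,"az": 0.1},
    {"tx": 12,"ty": -13.5,"tz": 2,"az": 0.15},
    {"tx": 16,"ty": -18,"tz": 3,"az": 0.2},
    {"tx": 20,"ty": -22.5,"tz": 3,"az": 0.2},
    {"tx": 24,"ty": -27,"tz": 3,"az": 0.2},
    {"tx": 28,"ty": -31.5,"tz": 3,"az": 0.2},
    {"tx": 31,"ty": -36,"tz": 3,"az": 0.2},
  ],
  claw=5,
  grip_force=60,
)

```text
$.targets[0]: bad value
```

move_arm(
  targets=[
    {"tx": 0,"ty": -6},
    {"tx": 0,"ty": -12},
    {"tx": 0,"ty": -18},
    {"tx": 0,"ty": -24},
    {"tx": -1,"ty": -30},
    {"tx": -2,"ty": -36},
    {"tx": -3.5,"ty": -42},
    {"tx": -4.5,"ty": -48},
  ],
)

```text
$.targets[0]: bad value
```

move_arm(
  targets=[
    {"tx": 4,"ty": -4.5,"tz": 0.5,"ax": 0,"ay": 0,"az": 0.05},
    {"tx": 8,"ty": -9,"tz": 1,"ax": 0,"ay": 0,"az": 0.1},
    {"tx": 12,"ty": -13.5,"tz": 2,"ax": 0,"ay": 0,"az": 0.15},
    {"tx": 16,"ty": -18,"tz": 3,"ax": 0,"ay": 0,"az": 0.2},
    {"tx": 20,"ty": -22.5,"tz": 3,"ax": 0,"ay": 0,"az": 0.2},
    {"tx": 24,"ty": -27,"tz": 3,"ax": 0,"ay": 0,"az": 0.2},
    {"tx": 28,"ty": -31.5,"tz": 3,"ax": 0,"ay": 0,"az": 0.2},
    {"tx": 31,"ty": -36,"tz": 3,"ax": 0,"ay": 0,"az": 0.2},
  ],
  claw=5,
  grip_force=60,
)

```text
clock: 1.3
tool_pos: [0.4379, 0.1992, 0.2614]
orientation: [0.0, 0.011, 1.0, 0.0]
ft_force: [0.8, 1.1, -0.4]
opening: 0.584
grip_force: 0.0
```

move_arm(
  targets=[
    {"tx": 0,"ty": -6,"tz": 0,"ax": 0,"ay": 0,"az": 0},
    {"tx": 0,"ty": -12,"tz": 0,"ax": 0,"ay": 0,"az": 0},
    {"tx": 0,"ty": -18,"tz": 0,"ax": 0,"ay": 0,"az": 0},
    {"tx": 0,"ty": -24,"tz": 0,"ax": 0,"ay": 0,"az": 0},
    {"tx": -1,"ty": -30,"tz": 0,"ax": 0,"ay": 0,"az": 0},
    {"tx": -2,"ty": -36,"tz": 0,"ax": 0,"ay": 0,"az": 0},
    {"tx": -3.5,"ty": -42,"tz": 0,"ax": 0,"ay": 0,"az": 0},
    {"tx": -4.5,"ty": -48,"tz": 0,"ax": 0,"ay": 0,"az": 0},
  ],
)

```text
clock: 2.3
tool_pos: [0.3907, -0.2809, 0.2616]
orientation: [0.0, 0.011, 1.0, -0.0]
ft_force: [1.4, -0.1, -0.0]
opening: 0.586
grip_force: 0.0
```

move_arm(
  targets=[
    {"tx": -0.3,"ty": -4.6,"tz": 0,"ax": 0,"ay": 0,"az": 0},
    {"tx": -0.3,"ty": -4.6,"tz": 0,"ax": 0,"ay": 0,"az": 0},
    {"tx": -0.3,"ty": -4.6,"tz": -4,"ax": 0,"ay": 0,"az": 0},
    {"tx": -0.3,"ty": -4.6,"tz": -7,"ax": 0,"ay": 0,"az": 0},
    {"tx": -0.3,"ty": -4.6,"tz": -10,"ax": 0,"ay": 0,"az": 0},
    {"tx": -0.3,"ty": -4.6,"tz": -13,"ax": 0,"ay": 0,"az": 0},
    {"tx": -0.3,"ty": -4.6,"tz": -14.3,"ax": 0,"ay": 0,"az": 0},
    {"tx": -0.3,"ty": -4.6,"tz": -14.3,"ax": 0,"ay": 0,"az": 0},
  ],
)

```text
clock: 3.3
tool_pos: [0.3882, -0.3239, 0.1179]
orientation: [-0.001, 0.011, 1.0, 0.001]
ft_force: [0.2, -0.0, -0.3]
opening: 0.585
grip_force: 0.0
```

```bash
python3 - <<'E'
from h import *
s=cam('side');st=get_state();print(st['tool_pos'],st['ft_force'],st['joints'])
print(proj(s,st['tool_pos']))
cv2.imwrite('pics/g1.png',cv2.resize(s['pixels'][230:370,290:450],None,fx=3.5,fy=3.5,interpolation=2)[:,:,::-1])
E
```

```text
[ 0.38877739 -0.32472427  0.11886799] [ 0.15011576 -0.4916589  -0.10736268] [-8.21255277e-01  3.05015925e-01 -3.24144424e-01  9.41515303e-01
  1.61270622e-04 -8.00129259e-01]
[358.70381933 303.33147168]
```

View pics/g1.png

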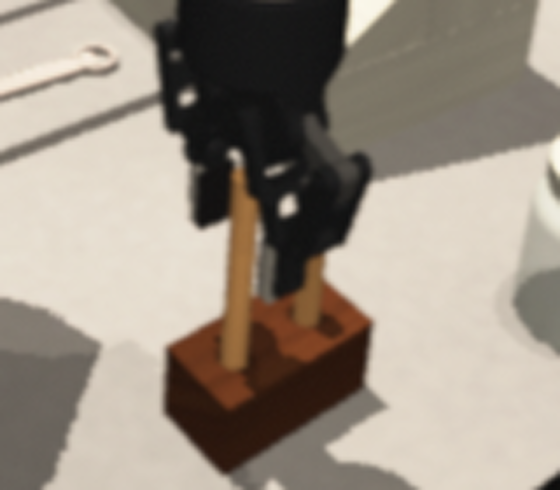

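The dowel stands between the open fingers, at about crop (240,200). I'll close on it and lift.

move_arm(
  targets=[
    {"tx": 0,"ty": 0,"tz": 0,"ax": 0,"ay": 0,"az": 0},
    {"tx": 0,"ty": 0,"tz": 0,"ax": 0,"ay": 0,"az": 0},
    {"tx": 0,"ty": 0,"tz": 0,"ax": 0,"ay": 0,"az": 0},
    {"tx": 0,"ty": 0,"tz": 0,"ax": 0,"ay": 0,"az": 0},
    {"tx": 0,"ty": 0,"tz": 0,"ax": 0,"ay": 0,"az": 0},
    {"tx": 0,"ty": 0,"tz": 0,"ax": 0,"ay": 0,"az": 0},
    {"tx": 0,"ty": 0,"tz": 0,"ax": 0,"ay": 0,"az": 0},
    {"tx": 0,"ty": 0,"tz": 0,"ax": 0,"ay": 0,"az": 0},
  ],
  claw=0,
  grip_force=60,
)

```text
clock: 4.35
tool_pos: [0.3892, -0.324, 0.1194]
orientation: [0.001, 0.011, 1.0, 0.001]
ft_force: [-0.6, 3.0, 5.9]
opening: 0.15
grip_force: 58.0
```

move_arm(
  targets=[
    {"tx": 0,"ty": 0,"tz": 1,"ax": 0,"ay": 0,"az": 0},
    {"tx": 0,"ty": 0,"tz": 3,"ax": 0,"ay": 0,"az": 0},
    {"tx": 0,"ty": 0,"tz": 5.5,"ax": 0,"ay": 0,"az": 0},
    {"tx": 0,"ty": 0,"tz": 8,"ax": 0,"ay": 0,"az": 0},
    {"tx": 0,"ty": 0,"tz": 11,"ax": 0,"ay": 0,"az": 0},
    {"tx": 0,"ty": 0,"tz": 14,"ax": 0,"ay": 0,"az": 0},
    {"tx": 0,"ty": 0,"tz": 17,"ax": 0,"ay": 0,"az": 0},
    {"tx": 0,"ty": 0,"tz": 17,"ax": 0,"ay": 0,"az": 0},
  ],
)

```text
clock: 5.35
tool_pos: [0.3895, -0.3268, 0.2915]
orientation: [0.002, 0.011, 1.0, -0.003]
ft_force: [0.9, 0.4, -0.9]
opening: 0.149
grip_force: 58.2
```

```bash
python3 - <<'E'
from h import *
s=cam('side');t=cam('top');st=get_state();print(st['tool_pos'],st['opening'],st['grip_force'])
p=np.array(st['tool_pos']);print(proj(s,p),proj(s,p-[0,0,.108]))
a=s['pixels'][110:350,270:470]
cv2.imwrite('pics/g2.png',cv2.resize(a,None,fx=2.4,fy=2.4,interpolation=2)[:,:,::-1])
E
```

```text
[ 0.38852802 -0.32548215  0.28847934] 0.1461743842520795 58.17741572856903
[364.99632103 219.13271513] [360.90234437 275.45171339]
```

View pics/g2.png

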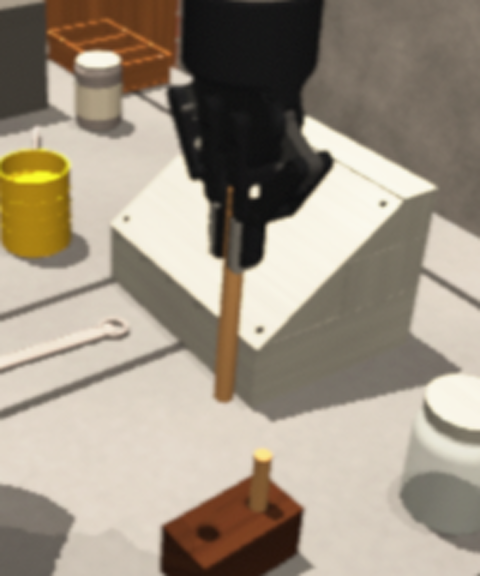

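The dowel is held parallel to the tool, with its tip at about (363,276). The block now holds only the short dowel. Next I'll swing to the pre-hole pose, tilted 35°.

move_arm(
  targets=[
    {"tx": 2,"ty": 4,"tz": 1.2,"ax": 0,"ay": 0,"az": 0},
    {"tx": 4,"ty": 9,"tz": 1.2,"ax": 0,"ay": 0,"az": 0},
    {"tx": 6,"ty": 14,"tz": 1.2,"ax": 0,"ay": 0,"az": 0},
    {"tx": 8,"ty": 19,"tz": 1.2,"ax": -0.003,"ay": -0.15,"az": 0},
    {"tx": 10,"ty": 24,"tz": 1.2,"ax": -0.006,"ay": -0.3,"az": 0},
    {"tx": 11,"ty": 26.8,"tz": 1.2,"ax": -0.009,"ay": -0.45,"az": 0},
    {"tx": 12,"ty": 26.8,"tz": 1.2,"ax": -0.012,"ay": -0.611,"az": 0},
    {"tx": 12,"ty": 26.8,"tz": 1.2,"ax": -0.012,"ay": -0.611,"az": 0},
  ],
)

```text
clock: 6.45
tool_pos: [0.5019, -0.0548, 0.2923]
orientation: [0.295, 0.011, 0.955, -0.001]
ft_force: [-1.0, -0.1, -0.8]
opening: 0.143
grip_force: 58.3
```

move_arm(
  targets=[
    {"tx": 0.8,"ty": 0,"tz": -1,"ax": 0,"ay": 0,"az": 0},
    {"tx": 1.6,"ty": 0,"tz": -2,"ax": 0,"ay": 0,"az": 0},
    {"tx": 2.4,"ty": 0,"tz": -3,"ax": 0,"ay": 0,"az": 0},
    {"tx": 3.1,"ty": 0,"tz": -4,"ax": 0,"ay": 0,"az": 0},
    {"tx": 3.1,"ty": 0,"tz": -5.2,"ax": 0,"ay": 0,"az": 0},
    {"tx": 3.1,"ty": 0,"tz": -5.2,"ax": 0,"ay": 0,"az": 0},
    {"tx": 3.1,"ty": 0,"tz": -5.2,"ax": 0,"ay": 0,"az": 0},
    {"tx": 3.1,"ty": 0,"tz": -5.2,"ax": 0,"ay": 0,"az": 0},
  ],
)

```text
clock: 7.45
tool_pos: [0.5397, -0.0572, 0.2491]
orientation: [0.301, 0.01, 0.953, -0.003]
ft_force: [0.1, -0.5, -0.2]
opening: 0.149
grip_force: 58.3
```

```bash
python3 - <<'E'
from h import *
s=cam('side','s3.png');t=cam('top','t3.png');st=get_state();print(st['tool_pos'],st['opening'],st['joints'])
p=np.array(st['tool_pos']);d=R.from_quat(np.array(st['orientation'])[[1,2,3,0]]).apply([0,0,1]);print('d',d)
tip=p+.109*d;print('tip',tip)
for f in(s,t):print('tcp',proj(f,p),'tip',proj(f,tip),'hole',proj(f,[.6245,-.0582,.126]))
a=cv2.resize(s['pixels'][130:230,310:430],None,fx=3.2,fy=3.2,interpolation=2);b=cv2.resize(t['pixels'][100:200,280:400],None,fx=3.2,fy=3.2,interpolation=2)
cv2.imwrite('pics/g3.png',np.hstack([a,b])[:,:,::-1])
E
```

```text
[ 0.5397378  -0.05718603  0.24907765] 0.1426115782629337 [-0.32155843 -0.17107448 -0.70419392  0.44687008  0.17150838 -0.24748383]
d [ 0.57466556 -0.01154333 -0.81830694]
tip [ 0.60237634 -0.05844425  0.15988219]
tcp [344.5126615  158.51833793] tip [365.34323481 187.89827964] hole [371.73220537 197.99354292]
tcp [342.19778332 163.44445366] tip [340.72281999 146.96845478] hole [339.98990959 142.05081945]
```

View pics/g3.png

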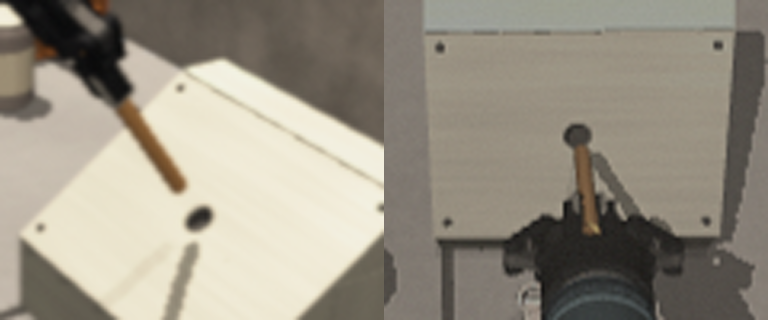

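The tip is at (365.6,188) in the side view and (340.9,147) in the top view. Both match the prediction within 0.3 px. It lines up with the hole about 40 mm ahead, so I'll push along the axis.

move_arm(
  targets=[
    {"tx": 0.86,"ty": -0.02,"tz": -1.23,"ax": 0,"ay": 0,"az": 0},
    {"tx": 1.72,"ty": -0.03,"tz": -2.46,"ax": 0,"ay": 0,"az": 0},
    {"tx": 2.41,"ty": -0.05,"tz": -3.44,"ax": 0,"ay": 0,"az": 0},
    {"tx": 2.87,"ty": -0.06,"tz": -4.1,"ax": 0,"ay": 0,"az": 0},
    {"tx": 3.22,"ty": -0.06,"tz": -4.58,"ax": 0,"ay": 0,"az": 0},
    {"tx": 3.56,"ty": -0.07,"tz": -5.07,"ax": 0,"ay": 0,"az": 0},
    {"tx": 3.68,"ty": -0.07,"tz": -5.24,"ax": 0,"ay": 0,"az": 0},
    {"tx": 3.68,"ty": -0.07,"tz": -5.24,"ax": 0,"ay": 0,"az": 0},
  ],
)

```text
clock: 8.55
tool_pos: [0.5763, -0.0578, 0.1964]
orientation: [0.301, 0.01, 0.954, -0.003]
ft_force: [-6.0, 0.1, 7.0]
opening: 0.149
grip_force: 59.6
```

```bash
python3 - <<'E'
from h import *
t=cam('top');s=cam('side');st=get_state();print(st['tool_pos'],st['ft_force'],st['opening'])
a=cv2.resize(s['pixels'][130:260,310:470],None,fx=2.4,fy=2.4,interpolation=2);b=cv2.resize(t['pixels'][20:150,270:410],None,fx=2.4,fy=2.4,interpolation=2)
cv2.imwrite('pics/g4.png',np.hstack([a,b])[:,:,::-1])
E
```

```text
[ 0.57634388 -0.05776887  0.19647546] [-6.15175644  0.76174212  4.60601583] 0.14505056319903306
```

View pics/g4.png

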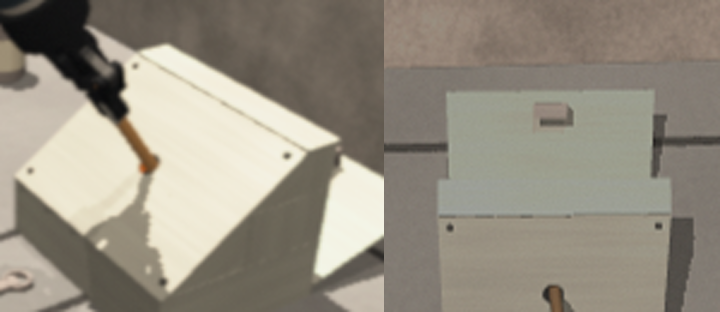

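The door is open and lies flat behind the locker (top crop, around (550,130)). I'll retract along the axis, straighten up and head for the tin.

move_arm(
  targets=[
    {"tx": -0.86,"ty": 0.02,"tz": 1.23,"ax": 0,"ay": 0,"az": 0},
    {"tx": -1.72,"ty": 0.03,"tz": 2.46,"ax": 0,"ay": 0,"az": 0},
    {"tx": -2.87,"ty": 0.06,"tz": 4.1,"ax": 0,"ay": 0,"az": 0},
    {"tx": -3.73,"ty": 0.07,"tz": 5.33,"ax": 0,"ay": 0,"az": 0},
    {"tx": -4.6,"ty": 0.1,"tz": 6.6,"ax": 0,"ay": 0,"az": 0},
    {"tx": -6,"ty": 1,"tz": 9,"ax": 0,"ay": 0.15,"az": 0},
    {"tx": -8,"ty": 4,"tz": 11,"ax": 0.003,"ay": 0.3,"az": 0},
    {"tx": -10,"ty": 8,"tz": 12,"ax": 0.006,"ay": 0.45,"az": 0},
  ],
)

```text
clock: 9.65
tool_pos: [0.4768, 0.0224, 0.3183]
orientation: [0.08, 0.011, 0.997, -0.003]
ft_force: [1.1, 0.8, -1.6]
opening: 0.146
grip_force: 58.3
```

move_arm(
  targets=[
    {"tx": -1,"ty": 5,"tz": 0,"ax": 0.006,"ay": 0.161,"az": 0},
    {"tx": -2.5,"ty": 10,"tz": 0,"ax": 0.006,"ay": 0.161,"az": 0},
    {"tx": -4,"ty": 15,"tz": 0,"ax": 0.006,"ay": 0.161,"az": 0},
    {"tx": -5.5,"ty": 20,"tz": 0,"ax": 0.006,"ay": 0.161,"az": 0},
    {"tx": -7,"ty": 23.5,"tz": -1,"ax": 0.006,"ay": 0.161,"az": 0},
    {"tx": -8.5,"ty": 25.5,"tz": -2,"ax": 0.006,"ay": 0.161,"az": 0},
    {"tx": -8.5,"ty": 25.5,"tz": -3,"ax": 0.006,"ay": 0.161,"az": 0},
    {"tx": -8.5,"ty": 25.5,"tz": -3,"ax": 0.006,"ay": 0.161,"az": 0},
  ],
)

```text
clock: 10.65
tool_pos: [0.3913, 0.2767, 0.285]
orientation: [-0.0, 0.011, 1.0, -0.0]
ft_force: [0.3, -0.6, -0.1]
opening: 0.15
grip_force: 58.3
```

```bash
python3 - <<'E'
from h import *
t=cam('top');s=cam('side');st=get_state();print(st['tool_pos'],st['orientation'],st['ft_force'],st['opening'])
p=np.array(st['tool_pos']);d=R.from_quat(np.array(st['orientation'])[[1,2,3,0]]).apply([0,0,1]);print('d',d,'tip',p+.109*d)
print('side tip',proj(s,p+.109*d),'tin',onz(t,222.3,229.3,.1),onz(s,229.5,177,.1))
cv2.imwrite('pics/g5.png',cv2.resize(s['pixels'][60:230,160:330],None,fx=3.2,fy=3.2,interpolation=2)[:,:,::-1])
E
```

```text
[0.39194956 0.27654471 0.28601142] [1.51261132e-04 1.11983474e-02 9.99937283e-01 5.96103018e-05] [ 0.28459482  0.03995082 -0.20854631] 0.14621902703261674
d [ 3.03838365e-04  1.15825377e-04 -9.99999947e-01] tip [0.39198268 0.27655734 0.17701143]
side tip [227.54526877 151.19474276] tin [0.38700466 0.27945838 0.1       ] [0.3892589  0.27698348 0.1       ]
```

View pics/g5.png

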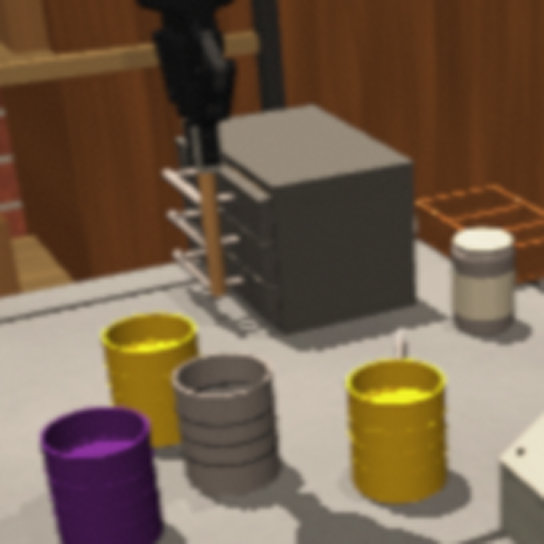

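The dowel hasn't slipped: its tip is at (227.8,151.6) as predicted, above the grey tin. I'll lower it, release, and rise.

move_arm(
  targets=[
    {"tx": -0.4,"ty": 0.15,"tz": -2,"ax": 0,"ay": 0,"az": 0},
    {"tx": -0.4,"ty": 0.15,"tz": -5,"ax": 0,"ay": 0,"az": 0},
    {"tx": -0.4,"ty": 0.15,"tz": -8,"ax": 0,"ay": 0,"az": 0},
    {"tx": -0.4,"ty": 0.15,"tz": -11,"ax": 0,"ay": 0,"az": 0},
    {"tx": -0.4,"ty": 0.15,"tz": -14,"ax": 0,"ay": 0,"az": 0},
    {"tx": -0.4,"ty": 0.15,"tz": -15.5,"ax": 0,"ay": 0,"az": 0},
    {"tx": -0.4,"ty": 0.15,"tz": -16.3,"ax": 0,"ay": 0,"az": 0},
    {"tx": -0.4,"ty": 0.15,"tz": -16.3,"ax": 0,"ay": 0,"az": 0},
  ],
)

```text
clock: 11.75
tool_pos: [0.3877, 0.2784, 0.123]
orientation: [0.0, 0.011, 1.0, 0.0]
ft_force: [0.6, -0.1, -1.0]
opening: 0.146
grip_force: 58.3
```

move_arm(
  targets=[
    {"tx": 0,"ty": 0,"tz": 0,"ax": 0,"ay": 0,"az": 0},
    {"tx": 0,"ty": 0,"tz": 0,"ax": 0,"ay": 0,"az": 0},
    {"tx": 0,"ty": 0,"tz": 0,"ax": 0,"ay": 0,"az": 0},
    {"tx": 0,"ty": 0,"tz": 0,"ax": 0,"ay": 0,"az": 0},
    {"tx": 0,"ty": 0,"tz": 0,"ax": 0,"ay": 0,"az": 0},
    {"tx": 0,"ty": 0,"tz": 0,"ax": 0,"ay": 0,"az": 0},
    {"tx": 0,"ty": 0,"tz": 0,"ax": 0,"ay": 0,"az": 0},
    {"tx": 0,"ty": 0,"tz": 0,"ax": 0,"ay": 0,"az": 0},
  ],
  claw=6.5,
)

```text
clock: 12.75
tool_pos: [0.3873, 0.2788, 0.1229]
orientation: [-0.0, 0.01, 1.0, 0.0]
ft_force: [-0.3, 0.3, 1.0]
opening: 0.758
grip_force: 0.0
```

move_arm(
  targets=[
    {"tx": 0,"ty": 0,"tz": 1,"ax": 0,"ay": 0,"az": 0},
    {"tx": 0,"ty": 0,"tz": 2.5,"ax": 0,"ay": 0,"az": 0},
    {"tx": 0,"ty": 0,"tz": 4.5,"ax": 0,"ay": 0,"az": 0},
    {"tx": 0,"ty": 0,"tz": 7,"ax": 0,"ay": 0,"az": 0},
    {"tx": 0,"ty": 0,"tz": 10,"ax": 0,"ay": 0,"az": 0},
    {"tx": 0,"ty": 0,"tz": 13,"ax": 0,"ay": 0,"az": 0},
    {"tx": 0,"ty": 0,"tz": 16,"ax": 0,"ay": 0,"az": 0},
    {"tx": 0,"ty": 0,"tz": 16,"ax": 0,"ay": 0,"az": 0},
  ],
)

```text
clock: 13.75
tool_pos: [0.3888, 0.2796, 0.286]
orientation: [0.003, 0.01, 1.0, 0.002]
ft_force: [0.5, -0.8, -0.5]
opening: 0.755
grip_force: 0.0
```

```bash
python3 - <<'E'
from h import *
t=cam('top');s=cam('side');st=get_state();print(st['tool_pos'],st['ft_force'],st['opening'],st['clock'])
cv2.imwrite('pics/g6.png',np.hstack([cv2.resize(s['pixels'][60:230,160:330],(400,400)),cv2.resize(t['pixels'][40:260,180:400],(400,400))])[:,:,::-1])
E
```

```text
[0.3874307  0.27881793 0.28314907] [-0.14393428 -0.10729102 -0.80587467] 0.7619357954613356 13.85
```

View pics/g6.png

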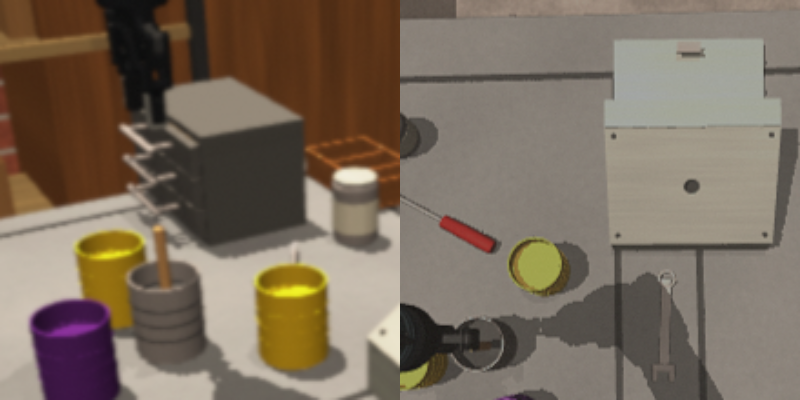

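The dowel stands in the grey tin (side crop, about (160,250)). The tin is upright, the door is down and the gripper is clear. I'll hand in.

```bash
python3 -c "from rig import close_job; print(close_job())"
```

```text
the job is handed in; nothing more can be done
None
```

I handed the job in at about 14 s of the 48 s limit: the long dowel opened the latch, the door fell fully down, and the dowel is in the upright grey tin with the gripper clear; no verdict came back.

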